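Fill the empty place in each display tray

TASK

Four loose products stand on the packing bench: a jar, a vinegar bottle, a seasoning tin and a carton. Put each one into the empty front place of the display tray that holds its own kind, standing upright on the tray floor, the carton squared up like the cartons behind it. Set them down gently without dropping or tipping them, do not ram the trays or the stock in them, and leave the tape roll and the cutter where they lie.

Things in the scene. Friction and masses are not known exactly. Their poses are not given: they have to be found in the camera images.
- jar: Squat straight-sided glass jar of beige nut paste with a white label, green stripe and a gold twist lid: 60 mm across the lid (top 16 mm), body 58 mm across, 72 mm high, about 0.3 kg. Stands loose on the bench, upright; origin: centre of its underside, z up.
- bottle: Small amber glass vinegar bottle with a white label, red stripe and a black screw cap: body 52 mm across up to 85 mm height, then narrowing to a neck 25 mm across; cap 30 mm across from 126 mm to the top at 150 mm; about 0.32 kg. Best gripped by the cap. Stands loose on the bench, upright; origin: centre of its underside, z up.
- tin: Slim blue seasoning tin with a white band and a red lid: 46 mm across, 85 mm high, about 0.14 kg. Stands loose on the bench, upright; origin: centre of its underside, z up.
- carton: Yellow folding carton with an orange band and white panels: 42 mm deep (x) by 58 mm wide (y) by 105 mm high, about 0.16 kg, a rigid box; its two broad faces look along -x and +x and are alike, so either may face the front. Stands loose on the bench, upright; origin: centre of its underside, z up.
- tray_jar: Fixed cardboard tray, green bands, holding two gold-lidded jars (fixed, tops 75 mm above bench) behind an empty place. Origin: centre of the empty place, tray underside; floor 3 mm thick. x: from the empty place to the stock, centred at x 68 and 131 mm; y across. Place 76 long (x) by 76 wide (y). Tray x -41 to 167, 82 wide; walls 3 thick, front 20 high, sides 26, beside the stock 46.
- tray_bottle: Fixed cardboard tray, black bands, holding two amber bottles (fixed, tops 153 mm above bench) behind an empty place. Origin: centre of the empty place, tray underside; floor 3 mm thick. x: from the empty place to the stock, centred at x 60 and 115 mm; y across. Place 68 long (x) by 68 wide (y). Tray x -37 to 147, 74 wide; walls 3 thick, front 20 high, sides 26, beside the stock 46.
- tray_tin: Fixed cardboard tray, blue bands, holding two blue red-lidded tins (fixed, tops 88 mm above bench) behind an empty place. Origin: centre of the empty place, tray underside; floor 3 mm thick. x: from the empty place to the stock, centred at x 54 and 103 mm; y across. Place 62 long (x) by 62 wide (y). Tray x -34 to 132, 68 wide; walls 3 thick, front 20 high, sides 26, beside the stock 46.
- tray_carton: Fixed cardboard tray, orange bands, holding two yellow cartons (square to it) (fixed, tops 108 mm above bench) behind an empty place. Origin: centre of the empty place, tray underside; floor 3 mm thick. x: from the empty place to the stock, centred at x 50 and 95 mm; y across. Place 58 long (x) by 74 wide (y). Tray x -32 to 122, 80 wide; walls 3 thick, front 20 high, sides 26, beside the stock 46.
- tape_roll: Bystander: roll of brown packing tape lying flat round its pale core, 88 mm across, 50 mm high, loose. Origin: centre of its underside.
- cutter: Bystander: orange safety cutter lying flat, about 140 mm long (along its x), 26 mm wide, 18 mm high, loose. Origin: under its middle.
Not all that is in view belongs to the job. What is shaped like the tray_tin but pink is not meant.

How it is judged (in metres and radians):
At the end, for the whole second after the job is handed in: Each product stands in the empty place of its own kind's tray: centre within 13 mm of the place's centre, underside on the tray floor (under 7 mm above the tray's underside), within 0.1 rad of upright, the carton within 0.3 rad of square to its tray; all released and at rest (horizontal distance between jar and tray_jar below 0.013 m and z of jar in the frame of tray_jar below 0.007 m and angle between each of jar, bottle, tin, carton's own z axis and vertical below 0.1 rad and linear speed of each of jar, bottle, tin, carton below 0.02 m/s and angular speed of each of jar, bottle, tin, carton below 0.1 rad/s and horizontal distance between bottle and tray_bottle below 0.013 m and z of bottle in the frame of tray_bottle below 0.007 m and horizontal distance between tin and tray_tin below 0.013 m and z of tin in the frame of tray_tin below 0.007 m and horizontal distance between carton and tray_carton below 0.013 m and z of carton in the frame of tray_carton below 0.007 m and angle between the y axis of carton and the y axis of tray_carton, either way round below 0.3 rad); the robot touches nothing.
It fails at once if the tape roll or the cutter is pushed away (more than 25 mm) (distance of any of tape_roll, cutter from where it was at the start of the episode above 0.025 m).
It fails at once if a product is tipped over (more than 35 degrees from upright) (angle between any of jar, bottle, tin, carton's own z axis and vertical above 0.6 rad).
It fails at once if a product is let fall or knocked flying (over 0.5 m/s while the fingers do not hold it: a drop of some 13 mm) ((linear speed of jar above 0.5 m/s and contact force between jar and the fingers below 0.1 N) or (linear speed of bottle above 0.5 m/s and contact force between bottle and the fingers below 0.1 N) or (linear speed of tin above 0.5 m/s and contact force between tin and the fingers below 0.1 N) or (linear speed of carton above 0.5 m/s and contact force between carton and the fingers below 0.1 N)).
It fails at once if a product is slammed into a tray or against its stock (more than 60 N) (contact force between any of jar, bottle, tin, carton and tray_jar above 60 N or contact force between any of jar, bottle, tin, carton and tray_bottle above 60 N or contact force between any of jar, bottle, tin, carton and tray_tin above 60 N or contact force between any of jar, bottle, tin, carton and tray_carton above 60 N).
It fails at once if the robot rams a tray or its stock (more than 40 N) (contact force between any of the arm, the fingers and tray_jar above 40 N or contact force between any of the arm, the fingers and tray_bottle above 40 N or contact force between any of the arm, the fingers and tray_tin above 40 N or contact force between any of the arm, the fingers and tray_carton above 40 N).
It also fails if it takes over 115 s, if anything falls off the work surface, if the arm or the gripper's body presses on something with over 40 N, if the wrist force passes 120 N, or if a joint passes its speed limit or range.

ROBOT

A 6-joint arm with a two-finger parallel gripper is mounted at the origin on the work surface. World frame = base frame: x ahead of the robot, y to its left, z up, the work surface at z = 0. Lengths are in mm, angles in degrees, forces in N, time in s.
With the tool pointing down it reaches from about 275 to 850 mm from the base axis. Payload 5.2 kg.
Tool frame: the origin (TCP) lies at the very end of the fingers, on their centre line; the grasp point (between the pads) lies 19 mm behind it; z points along the fingers, y is the direction in which the jaws open and shut (so a half turn about z gives the same grasp; the last joint's range is limited). The gripper opens to 85 mm and grips with 20 to 120 N. Pads are 22 mm wide; open, the fingers measure 114 mm over their backs; the gripper's body (76 mm by 85 mm) begins 54 mm behind the grasp point. The pads swing forward as they close: fully open they stand 13 mm farther back than shut.
Start: joints at [64.928, 14.817, 87.949, -0, 77.235, -11.62], TCP at [127.934, 534.919, 231.31] pointing down, gripper open.
Joint ranges: [-179.93, 179.93], [-52.35, 119.4], [10.71, 147.94], [-69.91, 249.91], [12.55, 155.21], [-178.61, 178.61]. Speed limits (degrees/s): [147.25, 147.25, 180, 180, 180, 180].

INTERFACE

Orientations are given as [roll, pitch, yaw] about the fixed x, y, z axes, in that order (R = Rz(yaw) Ry(pitch) Rx(roll)).
In Python, from station import arm gives the robot as it stands.
- The arm moves only by the tool servo_tool, never from a script. Its argument "commands" is a list of rows, each an object with "xyz": the shift along the world's x, y, z in mm, a list of three; "turn": the turn about the world's z in rad. A call has exactly 8 rows; each row shifts and turns the commanded pose from where the row before left it; what a row does not reach is not made up. A row lasts 1/10 s, in which the tool goes at most 50 mm and 8.59 degrees, less where a joint would pass 70% of its speed; a pose out of reach is approached as far as the arm can. A call with a gripper value outside its range is refused whole. "gripper" is the closure, from 0 (fully open) to 1 (shut), set as the call begins (left out, the last holds). The fingers move at their own pace and stop on an object; "force" is the grip in N (left out, the last holds). Time passes only in rows, so rows that do not move let the fingers close, or fill a call up. It gives the time, the measured TCP pose, the force and the opening at its end, in the units of the state.
- arm.state(): the state, without advancing time (a new reading comes with each control period).
- arm.grab_frame(name): name is "side" or "top"; returns the picture (480x640x3 uint8, red, green, blue); there is no depth.
- arm.camera_info(name): a dict with "fx", "fy", "cx", "cy" (pixels), "extrinsics" (4x4, takes a point from camera to world coordinates). Camera axes: x right, y up, looking along -z (the intrinsics and any distortion apply to the point x, -y, -z); pixel columns grow to the right and rows downward; lengths in mm; the calibration is good to about 2 mm. A picture is of the moment at which its call begins. camera_info takes no time and is no camera call.
- arm.sign_off(): hands the job in, once; it reports no verdict.
Trained networks look in the newest picture that a camera, given by its name, has taken for a name from the list of things; names that differ only in an ending like _2 or _b are one class to them, and where a whole thing is asked for, a point or a joint stands for the part that bears it (a point fixed in the world has none). Each returns a list of dicts, best first, with "confidence" (0 to 1); they miss things now and then, are a little off and sometimes report something else, mostly with a low value. They report only what shows in the picture. A call takes as long as a camera call. They do not tell look-alikes from the thing itself.
- arm.outline_of(target, camera): "mask" (480x640 bool, what is visible of it) and "box" ([left, top, right, bottom] in pixels, round what is visible of it).
The state is a dict: "t": time; "joint_positions": joint angles; "dq": joint speeds; "joint_efforts": joint torques, N m; "eef_pos": TCP position; "tool_rot": TCP orientation; "wrist_force": force on the tool from outside, world axes, zero at the start; "torque": the same for the moment, N m; "width": finger opening in mm.
Only numpy, scipy, OpenCV 4.12 (cv2) and the standard library are available. Lean on these libraries where they do the work, as an engineer would, in place of code of your own. Each camera call takes 0.05 s, during which the arm holds its last target. There are 200 camera calls.

## Working session

There is one attempt and no reset: what is moved stays moved. The work goes in short steps, Python scripts to look and compute and a tool call to move; the robot and the scene stay as the last step left them, time stands still between calls to the robot, and variables do not carry over. Pictures are saved under pics/ and viewed, about 12 in all and at most 16, crops included, and the job is handed in when it is done.

Besides the shell and the picture viewer there is one more tool, called after "Request:" by a JSON object that holds its "method" and its "body". servo_tool: Moves the arm, as the interface text tells. Its arguments: {"type":"object","properties":{"commands":{"type":"array","items":{"type":"object","properties":{"xyz":{"type":"array","items":{"type":"number"}},"turn":{"type":"number"}}}},"gripper":{"type":"number"},"force":{"type":"number"}},"required":["commands"]}

```bash
mkdir -p pics; ls
python3 - <<'E'
from station import arm
import cv2
for n in("top","side"):
    f=arm.grab_frame(n); cv2.imwrite(f"pics/{n}0.png",f[:,:,::-1])
    i=arm.camera_info(n); print(n,i)
print(arm.state())
E
```

```text
pics
top {'fx': 571.9374239172911, 'fy': 571.9374239172911, 'cx': 317.62483133408153, 'cy': 230.43484514613877, 'extrinsics': array([[ 3.57601730e-02,  9.78277073e-01, -2.04193974e-01,
         2.40274436e+02],
       [-9.99357797e-01,  3.45392397e-02, -9.54122884e-03,
        -8.83959670e+01],
       [-2.28126081e-03,  2.04404036e-01,  9.78883949e-01,
         1.27094550e+03],
       [ 0.00000000e+00,  0.00000000e+00,  0.00000000e+00,
         1.00000000e+00]])}
side {'fx': 480.214353776529, 'fy': 480.214353776529, 'cx': 325.53973624847663, 'cy': 232.21912349728476, 'extrinsics': array([[ 8.65483479e-01,  3.60442874e-01, -3.47878257e-01,
         1.52333962e+02],
       [-5.00856593e-01,  6.35124935e-01, -5.88012747e-01,
        -6.36717156e+02],
       [ 9.00115107e-03,  6.83152436e-01,  7.30220328e-01,
         7.55111241e+02],
       [ 0.00000000e+00,  0.00000000e+00,  0.00000000e+00,
         1.00000000e+00]])}
{'t': 0.1, 'joint_positions': array([ 6.49297808e+01,  1.48572267e+01,  8.80048977e+01,  7.20039165e-04,
        7.72349944e+01, -1.16186429e+01]), 'dq': array([ 0.06096174, -0.15590609, -0.17475342, -0.0632707 ,  0.07619521,
        0.02949529]), 'joint_efforts': array([ 1.78239796e-03, -4.46963418e+01, -2.91249025e+01, -3.61276834e-04,
        6.28931128e-03, -1.92800783e-06]), 'eef_pos': array([127.70171602, 534.48157914, 230.5370626 ]), 'tool_rot': array([-1.79905013e+02, -2.02469829e-02,  1.66548247e+02]), 'wrist_force': array([-0.00097125, -0.06226623, -0.43660227]), 'torque': array([-0.04369699, -0.00581147,  0.01620461]), 'width': 85.84653578042644}
```

View pics/top0.png

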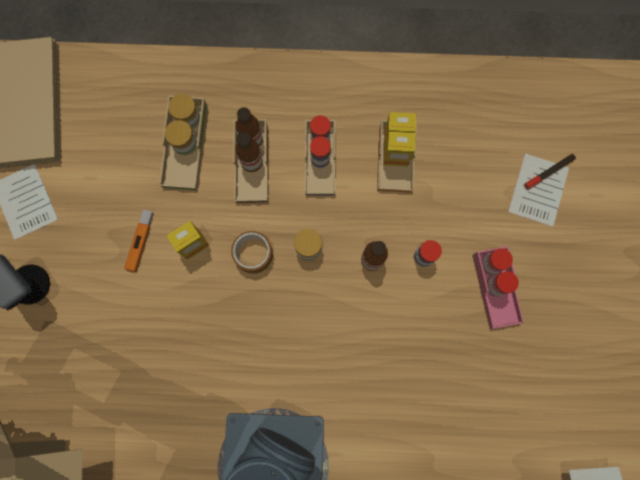

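View pics/side0.png

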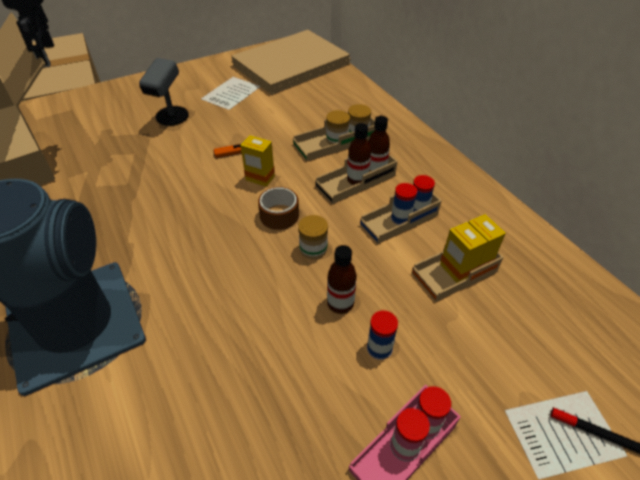

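The candidates are all clear.

- **Top view, loose products:** carton (187,238), jar (308,244), bottle (375,255), tin (428,252).
- **Trays:** jar (183,140), bottle (250,160), tin (320,155), carton (398,150). The pink tray at (500,288) is a decoy.
- **Bystanders:** tape (252,252) and cutter (138,240).

I'll fit silhouettes of the known shapes in both cameras.

```bash
cat > vis.py <<'E'
import numpy as np, cv2
from scipy.optimize import minimize
from station import arm
CI={n:arm.camera_info(n) for n in("top","side")}
def proj(n,P):
    c=CI[n]; E=np.linalg.inv(c["extrinsics"]); p=np.c_[P,np.ones(len(P))]@E.T
    return np.c_[c["cx"]+c["fx"]*p[:,0]/-p[:,2], c["cy"]-c["fy"]*p[:,1]/-p[:,2]]
def ray(n,uv,z):
    c=CI[n]; d=c["extrinsics"][:3,:3]@[(uv[0]-c["cx"])/c["fx"],-(uv[1]-c["cy"])/c["fy"],-1]
    o=c["extrinsics"][:3,3]; return o+d*(z-o[2])/d[2]
def cyl(r,z0,z1,x=0,r2=None):
    a=np.linspace(0,2*np.pi,24,False); r2=r if r2 is None else r2
    return np.r_[np.c_[x+r*np.cos(a),r*np.sin(a),0*a+z0],np.c_[x+r2*np.cos(a),r2*np.sin(a),0*a+z1]]
def box(x0,x1,w,z0,z1): return np.array([[x,y,z] for x in(x0,x1) for y in(-w/2,w/2) for z in(z0,z1)],float)
def jar(x=0,z=0): return [cyl(29,z,z+56,x),cyl(30,z+56,z+72,x)]
def bottle(x=0,z=0): return [cyl(26,z,z+85,x),cyl(26,z+85,z+105,x,12.5),cyl(12.5,z+105,z+126,x),cyl(15,z+126,z+150,x)]
def tin(x=0,z=0): return [cyl(23,z,z+85,x)]
def carton(x=0,z=0): return [box(x-21,x+21,58,z,z+105)]
def tray(x0,x1,w,xs):
    return [box(x0,x0+3,w,0,20),box(x0,xs,w,0,3)]+[b+[0,s*(w/2-1.5),0] for s in(-1,1) for b in(box(x0,xs,3,0,26),box(xs,x1,3,0,46))]+[box(x1-3,x1,w,0,46),box(xs,x1,w,0,3)]
M=dict(jar=jar(),bottle=bottle(),tin=tin(),carton=carton(),
 tray_jar=tray(-41,167,82,38)+jar(68,3)+jar(131,3),tray_bottle=tray(-37,147,74,34)+bottle(60,3)+bottle(115,3),
 tray_tin=tray(-34,132,68,31)+tin(54,3)+tin(103,3),tray_carton=tray(-32,122,80,29)+carton(50,3)+carton(95,3))
def render(n,parts,q,z=0):
    S=4; im=np.zeros((480*S,640*S),np.uint8); c,s=np.cos(q[2]),np.sin(q[2])
    for P in parts:
        W=np.c_[q[0]+c*P[:,0]-s*P[:,1],q[1]+s*P[:,0]+c*P[:,1],P[:,2]+z]
        h=cv2.convexHull(((proj(n,W)+.5)*S*16).astype(np.int32)); cv2.fillConvexPoly(im,h,255,shift=4)
    return cv2.resize(im,(640,480),interpolation=cv2.INTER_AREA)/255.
def fit(name,masks,q0,yaw,z=0):
    def f(v):
        q=[v[0],v[1],v[2]/100 if yaw else 0]
        return sum(np.abs(render(n,M[name],q,z)-m).sum() for n,m in masks.items())
    k=3 if yaw else 2; v0=np.r_[q0[:2],q0[2]*100][:k]
    r=minimize(f,v0,method="Nelder-Mead",options=dict(initial_simplex=np.r_[[v0],v0+12*np.eye(k)],xatol=.2,fatol=.5,maxiter=150))
    v=r.x; return [round(v[0],1),round(v[1],1),round(np.degrees(v[2]/100),1) if yaw else 0], round(r.fun,0), int(sum(m.sum() for m in masks.values()))
E
cat > m1.py <<'E'
from vis import *
import pickle
px=dict(jar=(308,244,72),bottle=(375,255,140),tin=(428,252,85),carton=(187,238,105),tray_jar=(181,175,3),tray_bottle=(253,188,3),tray_tin=(320,180,3),tray_carton=(395,178,3))
for n in CI: arm.grab_frame(n)
allm={}
for name,(u,v,z) in px.items():
    g=ray("top",(u,v),z); ms={}
    for n in CI:
        o=arm.outline_of(name,n)
        if n=="top": key=np.array([u,v])
        else: key=proj("side",np.array([[g[0],g[1],z/2]]))[0]
        print(name,n,[(round(d["confidence"],2),d["box"]) for d in o])
        best=[d for d in o if d["box"][0]-6<=key[0]<=d["box"][2]+6 and d["box"][1]-6<=key[1]<=d["box"][3]+6]
        if best: ms[n]=best[0]["mask"].astype(float)
    allm[name]=ms; yaw='carton' in name or 'tray' in name
    for y0 in ([0,.5] if name=='carton' else [0]):
        print("  init",g.round(), *[(k,*fit(name,{k:m},(g[0],g[1],y0),yaw)) for k,m in ms.items()], "both",*fit(name,ms,(g[0],g[1],y0),yaw))
pickle.dump(allm,open("m.pkl","wb"))
for t in("tape_roll","cutter"):
    arm_o=arm.outline_of(t,"top"); print(t,[(d["confidence"],d["box"]) for d in arm_o])
    for d in arm_o[:1]:
        b=d["box"]; print(ray("top",((b[0]+b[2])/2,(b[1]+b[3])/2),25).round())
E
time python3 m1.py
```

```text
jar top [(0.65, [230.1, 111.2, 267.1, 202.6]), (0.57, [296.5, 229.5, 321.6, 260.6])]
jar side [(0.83, [302.2, 214.9, 327.1, 260.9])]
  init [460. -57.  72.] ('top', [np.float64(465.0), np.float64(-55.4), 0], np.float64(41.0), 696) ('side', [np.float64(466.2), np.float64(-55.1), 0], np.float64(63.0), 1137) both [np.float64(465.8), np.float64(-55.6), 0] 110.0 1833
bottle top [(0.62, [360.9, 242.3, 388.9, 269.2])]
bottle side [(0.92, [323.5, 243.8, 357.1, 310.9]), (0.45, [212.8, 144.5, 243.0, 158.9])]
  init [ 430. -194.  140.] ('top', [np.float64(444.8), np.float64(-199.3), 0], np.float64(44.0), 667) ('side', [np.float64(445.0), np.float64(-199.7), 0], np.float64(96.0), 1677) both [np.float64(445.0), np.float64(-199.8), 0] 141.0 2344
tin top [(0.98, [413.1, 240.2, 443.0, 272.9]), (0.34, [374.3, 110.6, 417.9, 189.2])]
tin side [(0.9, [369.1, 315.3, 399.8, 361.6])]
  init [ 450. -310.   85.] ('top', [np.float64(454.0), np.float64(-315.8), 0], np.float64(21.0), 548) ('side', [np.float64(454.6), np.float64(-316.3), 0], np.float64(123.0), 1132) both [np.float64(454.2), np.float64(-316.2), 0
[... 1874 characters left out ...]
p.float64(119.0), 3090) both [np.float64(622.7), np.float64(-76.3), np.float64(1.4)] 280.0 5332
tray_carton top [(0.7, [374.1, 111.7, 419.3, 190.0])]
tray_carton side [(0.86, [411.3, 218.2, 504.9, 303.1])]
  init [ 635. -250.    3.] ('top', [np.float64(635.9), np.float64(-248.4), np.float64(-1.5)], np.float64(72.0), 2828) ('side', [np.float64(635.2), np.float64(-249.4), np.float64(-1.1)], np.float64(161.0), 4514) both [np.float64(635.7), np.float64(-248.8), np.float64(-1.2)] 246.0 7342
tape_roll [(0.62, [229.5, 228.9, 274.2, 274.4]), (0.31, [294.9, 228.1, 321.7, 260.6])]
[447.  67.  25.]
cutter [(0.61, [125.5, 206.4, 152.5, 272.6])]
[466. 319.  25.]
real	0m14.661s
user	0m14.428s
sys	0m2.107s
```

The two cameras agree within about 2 mm, and every size fits. The distractor masks (decoy pink tray, wrong classes) were rejected by position. Here is one close crop to check the choices, with the fits overlaid.

```bash
cat > ov.py <<'E'
from vis import *
Q=dict(jar=(465.5,-55.5,0),bottle=(445,-199.6,0),tin=(454.3,-316,0),carton=(463.2,203,37),tray_jar=(633.4,244.8,-2),tray_bottle=(603.5,80.5,3.1),tray_tin=(622.3,-76.5,1.5),tray_carton=(635.6,-248.8,-1.3))
f=arm.grab_frame("top")[:,:,::-1].copy(); f=cv2.resize(f[80:290,110:540],None,fx=1.8,fy=1.8,interpolation=cv2.INTER_CUBIC)
for n,(x,y,a) in Q.items():
    r=(render("top",M[n],(x,y,np.radians(a)))[80:290,110:540]>.5).astype(np.uint8)
    r=cv2.resize(r,None,fx=1.8,fy=1.8,interpolation=cv2.INTER_NEAREST)
    cv2.drawContours(f,cv2.findContours(r,cv2.RETR_CCOMP,cv2.CHAIN_APPROX_NONE)[0],-1,(0,255,0),1)
cv2.imwrite("pics/ov.png",f)
print(proj("top",np.array([[128,535,231.],[128,535,330]])), ray("top",(30,285),0))
E
python3 ov.py
```

```text
[[-39.26931969 402.34203091]
 [-77.66734962 407.96720897]] [358.64521731 560.07616755   0.        ]
```

View pics/ov.png

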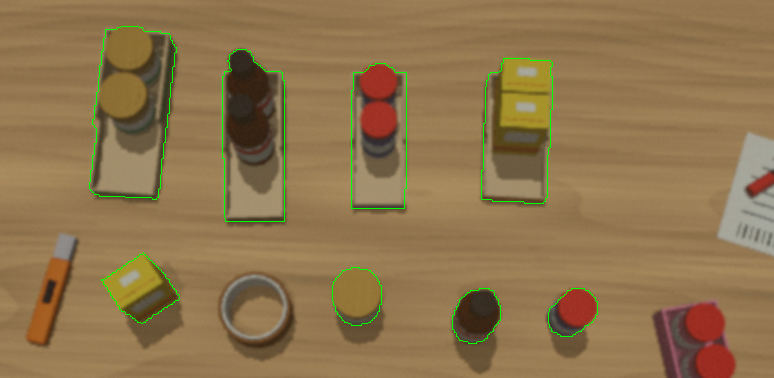

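Request:
{"method": "servo_tool", "body": {"commands": [{"xyz": [20,-20,0],"turn": 0.1},{"xyz": [33,-33,0],"turn": 0.11},{"xyz": [33,-33,-5],"turn": 0.11},{"xyz": [33,-33,-5],"turn": 0.11},{"xyz": [33,-33,-5],"turn": 0.11},{"xyz": [33,-33,-5],"turn": 0.11},{"xyz": [33,-33,-5],"turn": 0.11},{"xyz": [33,-33,-5],"turn": 0.11}], "gripper": 0, "force": 50}}

```text
t: 1.95
eef_pos: [380.1, 282.5, 201.4]
tool_rot: [-180.0, 0.1, -143.3]
wrist_force: [0.9, 0.3, -0.9]
width: 85.4
```

The overlay confirms every choice; outlines hug the four products and the four proper trays. Carton first.

Request:
{"method": "servo_tool", "body": {"commands": [{"xyz": [26,-25,0]},{"xyz": [26,-25,0]},{"xyz": [20,-20,-10]},{"xyz": [11.5,-10,-15]},{"xyz": [0,0,-20]},{"xyz": [0,0,-10]},{"xyz": [0,0,0]},{"xyz": [0,0,0]}]}}

```text
invalid input
```

Request:
{"method": "servo_tool", "body": {"commands": [{"xyz": [26,-25,0],"turn": 0},{"xyz": [26,-25,0],"turn": 0},{"xyz": [20,-20,-10],"turn": 0},{"xyz": [11.5,-10,-15],"turn": 0},{"xyz": [0,0,-20],"turn": 0},{"xyz": [0,0,-10],"turn": 0},{"xyz": [0,0,0],"turn": 0},{"xyz": [0,0,0],"turn": 0}]}}

```text
t: 2.75
eef_pos: [462.4, 204.3, 146.7]
tool_rot: [-180.0, 0.0, -143.6]
wrist_force: [-0.3, 0.2, 1.0]
width: 85.6
```

Request:
{"method": "servo_tool", "body": {"commands": [{"xyz": [0.8,-1.3,-10],"turn": 0},{"xyz": [0,0,-20],"turn": 0},{"xyz": [0,0,-20],"turn": 0},{"xyz": [0,0,-20],"turn": 0},{"xyz": [0,0,-12],"turn": 0},{"xyz": [0,0,-8],"turn": 0},{"xyz": [0,0,0],"turn": 0},{"xyz": [0,0,0],"turn": 0}]}}

```text
t: 3.55
eef_pos: [463.7, 202.8, 56.8]
tool_rot: [-180.0, 0.0, -143.6]
wrist_force: [0.2, -0.2, 0.5]
width: 85.5
```

Request:
{"method": "servo_tool", "body": {"commands": [{"xyz": [0,0,0],"turn": 0},{"xyz": [0,0,0],"turn": 0},{"xyz": [0,0,0],"turn": 0},{"xyz": [0,0,0],"turn": 0},{"xyz": [0,0,0],"turn": 0},{"xyz": [0,0,0],"turn": 0},{"xyz": [0,0,0],"turn": 0},{"xyz": [0,0,0],"turn": 0}], "gripper": 1, "force": 50}}

```text
t: 4.35
eef_pos: [463.7, 202.9, 57.2]
tool_rot: [-180.0, 0.1, -143.6]
wrist_force: [-1.4, 1.0, 5.8]
width: 57.7
```

Request:
{"method": "servo_tool", "body": {"commands": [{"xyz": [0,0,10],"turn": 0},{"xyz": [0,0,22],"turn": 0},{"xyz": [0,0,28],"turn": 0},{"xyz": [0,0,28],"turn": 0},{"xyz": [0,0,28],"turn": 0},{"xyz": [0,0,28],"turn": 0},{"xyz": [0,0,22],"turn": 0},{"xyz": [0,0,10],"turn": 0}]}}

```text
t: 5.15
eef_pos: [464.0, 202.7, 234.9]
tool_rot: [-179.9, 0.2, -143.6]
wrist_force: [0.1, 0.4, -1.4]
width: 57.8
```

Request:
{"method": "servo_tool", "body": {"commands": [{"xyz": [5,-14,0],"turn": -0.05},{"xyz": [10,-27,0],"turn": -0.08},{"xyz": [12,-32,0],"turn": -0.08},{"xyz": [12,-32,0],"turn": -0.08},{"xyz": [12,-32,0],"turn": -0.08},{"xyz": [12,-32,0],"turn": -0.08},{"xyz": [12,-32,0],"turn": -0.08},{"xyz": [12,-32,0],"turn": -0.08}]}}

```text
t: 5.95
eef_pos: [549.6, -32.6, 230.5]
tool_rot: [180.0, -0.2, -178.9]
wrist_force: [0.5, 0.7, -2.1]
width: 57.3
```

Request:
{"method": "servo_tool", "body": {"commands": [{"xyz": [12,-32,0],"turn": -0.04},{"xyz": [12,-32,0],"turn": -0.01},{"xyz": [12,-32,0],"turn": 0},{"xyz": [12,-32,0],"turn": 0},{"xyz": [12,-32,0],"turn": 0},{"xyz": [12,-30,0],"turn": 0},{"xyz": [8,-19,0],"turn": 0},{"xyz": [5,-10,0],"turn": 0}]}}

```text
t: 6.75
eef_pos: [634.3, -252.1, 229.7]
tool_rot: [179.9, -0.2, 178.4]
wrist_force: [-0.5, -0.1, -2.1]
width: 57.3
```

Request:
{"method": "servo_tool", "body": {"commands": [{"xyz": [0,2,-10],"turn": 0},{"xyz": [0,0,-24],"turn": 0},{"xyz": [0,0,-28],"turn": 0},{"xyz": [0,0,-28],"turn": 0},{"xyz": [0,0,-20],"turn": 0},{"xyz": [0,0,-10],"turn": 0},{"xyz": [0,0,0],"turn": 0},{"xyz": [0,0,0],"turn": 0}]}}

```text
t: 7.55
eef_pos: [635.6, -247.0, 113.0]
tool_rot: [-180.0, 0.0, 178.6]
wrist_force: [0.1, -0.5, -1.0]
width: 57.2
```

Run:
```python
from vis import *
f=arm.grab_frame("side"); cv2.imwrite("pics/c1.png",cv2.resize(f[130:330,330:580,::-1],None,fx=3,fy=3))
s=arm.state(); print(s["eef_pos"].round(1),s["tool_rot"].round(1))
```

```text
[ 635.9 -247.3  113.7] [-1.799e+02  1.000e-01  1.786e+02]
```

View pics/c1.png

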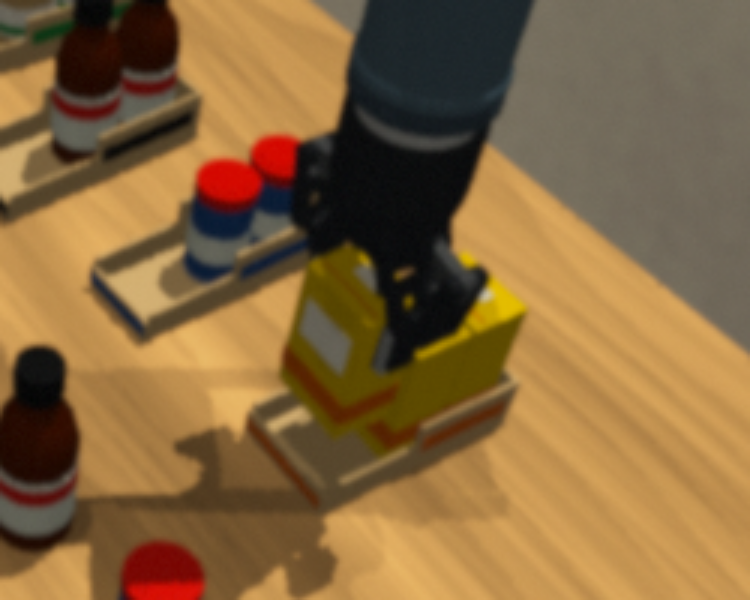

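The carton hangs upright and square above the empty place (crop 340,380). Lower it.

Request:
{"method": "servo_tool", "body": {"commands": [{"xyz": [-0.5,-1.5,-8],"turn": 0},{"xyz": [0,0,-12],"turn": 0},{"xyz": [0,0,-12],"turn": 0},{"xyz": [0,0,-9],"turn": 0},{"xyz": [0,0,-5],"turn": 0},{"xyz": [0,0,-3],"turn": 0},{"xyz": [0,0,-2],"turn": 0},{"xyz": [0,0,0],"turn": 0}]}}

```text
t: 8.4
eef_pos: [634.8, -248.9, 61.3]
tool_rot: [-180.0, 0.0, 178.6]
wrist_force: [1.1, -0.5, -1.6]
width: 57.7
```

Request:
{"method": "servo_tool", "body": {"commands": [{"xyz": [0,0,-0.5],"turn": 0},{"xyz": [0,0,-0.5],"turn": 0},{"xyz": [0,0,-0.5],"turn": 0},{"xyz": [0,0,0],"turn": 0},{"xyz": [0,0,0],"turn": 0},{"xyz": [0,0,0],"turn": 0},{"xyz": [0,0,0],"turn": 0},{"xyz": [0,0,0],"turn": 0}]}}

```text
t: 9.2
eef_pos: [635.0, -249.0, 60.3]
tool_rot: [-180.0, 0.0, 178.6]
wrist_force: [-0.6, 1.8, 3.4]
width: 57.8
```

Request:
{"method": "servo_tool", "body": {"commands": [{"xyz": [0,0,0],"turn": 0},{"xyz": [0,0,0],"turn": 0},{"xyz": [0,0,0],"turn": 0},{"xyz": [0,0,0],"turn": 0},{"xyz": [0,0,0],"turn": 0},{"xyz": [0,0,0],"turn": 0},{"xyz": [0,0,6],"turn": 0},{"xyz": [0,0,14],"turn": 0}], "gripper": 0}}

```text
t: 10.0
eef_pos: [633.9, -248.4, 79.1]
tool_rot: [179.9, -0.1, 178.6]
wrist_force: [0.8, 0.3, -0.4]
width: 85.6
```

Request:
{"method": "servo_tool", "body": {"commands": [{"xyz": [0,0,20],"turn": 0},{"xyz": [0,0,25],"turn": 0},{"xyz": [0,0,25],"turn": 0},{"xyz": [-10,-4,10],"turn": 0},{"xyz": [-20,-7,0],"turn": 0},{"xyz": [-30,-11,0],"turn": 0},{"xyz": [-30,-11,0],"turn": 0},{"xyz": [-30,-11,0],"turn": 0}]}}

```text
t: 10.8
eef_pos: [512.8, -293.1, 159.9]
tool_rot: [-180.0, -0.0, 178.6]
wrist_force: [-0.9, -0.7, -0.1]
width: 85.5
```

Request:
{"method": "servo_tool", "body": {"commands": [{"xyz": [-30,-11,0],"turn": 0},{"xyz": [-20,-8,0],"turn": 0},{"xyz": [-10.7,-4,-10],"turn": 0},{"xyz": [0,0,-20],"turn": 0},{"xyz": [0,0,-15],"turn": 0},{"xyz": [0,0,0],"turn": 0},{"xyz": [0,0,0],"turn": 0},{"xyz": [0,0,0],"turn": 0}]}}

```text
t: 11.6
eef_pos: [454.6, -316.2, 115.5]
tool_rot: [-179.9, 0.1, 178.6]
wrist_force: [-0.5, -0.2, 0.0]
width: 85.5
```

Request:
{"method": "servo_tool", "body": {"commands": [{"xyz": [0,0,-10],"turn": 0},{"xyz": [0,0,-20],"turn": 0},{"xyz": [0,0,-20],"turn": 0},{"xyz": [0,0,-14],"turn": 0},{"xyz": [0,0,-8],"turn": 0},{"xyz": [0,0,0],"turn": 0},{"xyz": [0,0,0],"turn": 0},{"xyz": [0,0,0],"turn": 0}]}}

```text
t: 12.4
eef_pos: [454.6, -316.4, 43.7]
tool_rot: [-179.9, 0.1, 178.6]
wrist_force: [-0.3, 0.1, -0.1]
width: 85.8
```

Request:
{"method": "servo_tool", "body": {"commands": [{"xyz": [0,0,0],"turn": 0},{"xyz": [0,0,0],"turn": 0},{"xyz": [0,0,0],"turn": 0},{"xyz": [0,0,0],"turn": 0},{"xyz": [0,0,0],"turn": 0},{"xyz": [0,0,0],"turn": 0},{"xyz": [0,0,0],"turn": 0},{"xyz": [0,0,0],"turn": 0}], "gripper": 1, "force": 50}}

```text
t: 13.2
eef_pos: [454.3, -316.0, 43.4]
tool_rot: [-180.0, 0.0, 178.6]
wrist_force: [-0.6, 0.6, 6.0]
width: 44.6
```

Request:
{"method": "servo_tool", "body": {"commands": [{"xyz": [0,0,10],"turn": 0},{"xyz": [0,0,22],"turn": 0},{"xyz": [0,0,28],"turn": 0},{"xyz": [0,0,28],"turn": 0},{"xyz": [0,0,20],"turn": 0},{"xyz": [8,12,12],"turn": 0},{"xyz": [15,22,0],"turn": 0},{"xyz": [18,26,0],"turn": 0}]}}

```text
t: 14.0
eef_pos: [495.4, -255.1, 163.1]
tool_rot: [-180.0, 0.0, 178.5]
wrist_force: [0.1, 0.0, -1.0]
width: 44.6
```

Request:
{"method": "servo_tool", "body": {"commands": [{"xyz": [18,26,0],"turn": 0},{"xyz": [18,26,0],"turn": 0},{"xyz": [18,26,0],"turn": 0},{"xyz": [18,26,0],"turn": 0},{"xyz": [18,26,0],"turn": 0},{"xyz": [18,25,0],"turn": 0},{"xyz": [12,15,0],"turn": 0},{"xyz": [7,9,0],"turn": 0}]}}

```text
t: 14.8
eef_pos: [622.5, -74.8, 162.3]
tool_rot: [180.0, -0.1, 178.7]
wrist_force: [-0.0, 1.2, -0.8]
width: 44.5
```

Request:
{"method": "servo_tool", "body": {"commands": [{"xyz": [0,0,-10],"turn": 0.02},{"xyz": [0,0,-20],"turn": 0.02},{"xyz": [0,0,-20],"turn": 0},{"xyz": [0,0,-15],"turn": 0},{"xyz": [0,0,-5],"turn": 0},{"xyz": [0,0,0],"turn": 0},{"xyz": [0,0,0],"turn": 0},{"xyz": [0,0,0],"turn": 0}]}}

```text
t: 15.6
eef_pos: [622.6, -77.4, 93.8]
tool_rot: [-180.0, 0.1, -179.1]
wrist_force: [0.0, 0.7, -0.7]
width: 44.3
```

Request:
{"method": "servo_tool", "body": {"commands": [{"xyz": [0,0.8,-8],"turn": 0},{"xyz": [0,0,-12],"turn": 0},{"xyz": [0,0,-12],"turn": 0},{"xyz": [0,0,-7],"turn": 0},{"xyz": [0,0,-4],"turn": 0},{"xyz": [0,0,-2],"turn": 0},{"xyz": [0,0,-1],"turn": 0},{"xyz": [0,0,-0.5],"turn": 0}]}}

```text
t: 16.4
eef_pos: [622.3, -76.2, 46.5]
tool_rot: [-180.0, 0.0, -179.1]
wrist_force: [0.4, 0.1, 0.4]
width: 44.7
```

Request:
{"method": "servo_tool", "body": {"commands": [{"xyz": [0,0,-0.5],"turn": 0},{"xyz": [0,0,0],"turn": 0},{"xyz": [0,0,0],"turn": 0},{"xyz": [0,0,0],"turn": 0},{"xyz": [0,0,0],"turn": 0},{"xyz": [0,0,0],"turn": 0},{"xyz": [0,0,0],"turn": 0},{"xyz": [0,0,0],"turn": 0}]}}

```text
t: 17.2
eef_pos: [622.4, -76.2, 46.4]
tool_rot: [-180.0, 0.1, -179.1]
wrist_force: [-0.6, 0.7, 5.0]
width: 44.7
```

Request:
{"method": "servo_tool", "body": {"commands": [{"xyz": [0,0,0],"turn": 0},{"xyz": [0,0,0],"turn": 0},{"xyz": [0,0,0],"turn": 0},{"xyz": [0,0,0],"turn": 0},{"xyz": [0,0,0],"turn": 0},{"xyz": [0,0,0],"turn": 0},{"xyz": [0,0,6],"turn": 0},{"xyz": [0,0,14],"turn": 0}], "gripper": 0}}

```text
t: 18.0
eef_pos: [621.0, -75.8, 65.3]
tool_rot: [180.0, -0.2, -179.1]
wrist_force: [-0.4, -0.1, 0.0]
width: 85.4
```

Request:
{"method": "servo_tool", "body": {"commands": [{"xyz": [0,0,25],"turn": 0},{"xyz": [0,0,30],"turn": 0},{"xyz": [0,0,30],"turn": 0},{"xyz": [-10,-7,25],"turn": 0},{"xyz": [-20,-14,15],"turn": 0},{"xyz": [-28,-20,0],"turn": 0},{"xyz": [-28,-20,0],"turn": 0},{"xyz": [-28,-20,0],"turn": 0}]}}

```text
t: 18.8
eef_pos: [507.3, -157.7, 192.5]
tool_rot: [-179.9, 0.1, -179.1]
wrist_force: [-0.2, -0.7, -0.1]
width: 85.5
```

Request:
{"method": "servo_tool", "body": {"commands": [{"xyz": [-28,-20,0],"turn": 0},{"xyz": [-20,-12,0],"turn": 0},{"xyz": [-10,-7,0],"turn": 0},{"xyz": [-5.4,-3.4,0],"turn": 0},{"xyz": [0,0,0],"turn": 0},{"xyz": [0,0,0],"turn": 0},{"xyz": [0,0,0],"turn": 0},{"xyz": [0,0,0],"turn": 0}]}}

```text
t: 19.6
eef_pos: [445.2, -199.0, 190.7]
tool_rot: [180.0, -0.0, -179.1]
wrist_force: [0.2, 0.1, 1.0]
width: 85.3
```

Request:
{"method": "servo_tool", "body": {"commands": [{"xyz": [0,-0.4,-10],"turn": 0},{"xyz": [0,0,-20],"turn": 0},{"xyz": [0,0,-20],"turn": 0},{"xyz": [0,0,-15],"turn": 0},{"xyz": [0,0,-9],"turn": 0},{"xyz": [0,0,0],"turn": 0},{"xyz": [0,0,0],"turn": 0},{"xyz": [0,0,0],"turn": 0}]}}

```text
t: 20.4
eef_pos: [445.2, -200.2, 117.5]
tool_rot: [-179.9, 0.1, -179.1]
wrist_force: [-0.6, -0.4, 0.7]
width: 85.3
```

Request:
{"method": "servo_tool", "body": {"commands": [{"xyz": [0,0,0],"turn": 0},{"xyz": [0,0,0],"turn": 0},{"xyz": [0,0,0],"turn": 0},{"xyz": [0,0,0],"turn": 0},{"xyz": [0,0,0],"turn": 0},{"xyz": [0,0,0],"turn": 0},{"xyz": [0,0,0],"turn": 0},{"xyz": [0,0,0],"turn": 0}], "gripper": 1, "force": 50}}

```text
t: 21.2
eef_pos: [444.8, -199.9, 117.2]
tool_rot: [-180.0, 0.0, -179.1]
wrist_force: [-0.6, 1.7, 5.3]
width: 28.4
```

Request:
{"method": "servo_tool", "body": {"commands": [{"xyz": [0,0,6],"turn": 0},{"xyz": [0,0,14],"turn": 0},{"xyz": [0,0,22],"turn": 0},{"xyz": [0,0,24],"turn": 0},{"xyz": [0,0,20],"turn": 0},{"xyz": [3,5,14],"turn": 0},{"xyz": [6,10,0],"turn": 0},{"xyz": [9,16,0],"turn": 0}]}}

```text
t: 22.0
eef_pos: [462.5, -168.6, 216.2]
tool_rot: [180.0, -0.0, -179.2]
wrist_force: [-0.3, 0.3, -3.3]
width: 28.6
```

Request:
{"method": "servo_tool", "body": {"commands": [{"xyz": [12,21,0],"turn": 0},{"xyz": [13,24,0],"turn": 0},{"xyz": [14,25,0],"turn": 0},{"xyz": [14,25,0],"turn": 0},{"xyz": [14,25,0],"turn": 0},{"xyz": [14,25,0],"turn": 0},{"xyz": [14,25,0],"turn": 0.02},{"xyz": [14,25,0],"turn": 0.02}]}}

```text
t: 22.8
eef_pos: [571.2, 28.0, 214.9]
tool_rot: [180.0, -0.2, -176.8]
wrist_force: [0.2, 0.6, -3.9]
width: 28.9
```

Request:
{"method": "servo_tool", "body": {"commands": [{"xyz": [12,22,0],"turn": 0},{"xyz": [9,16,0],"turn": 0},{"xyz": [7,12,0],"turn": 0},{"xyz": [3.7,5,0],"turn": 0},{"xyz": [0,0,0],"turn": 0},{"xyz": [0,0,0],"turn": 0},{"xyz": [0,0,0],"turn": 0},{"xyz": [0,0,0],"turn": 0}]}}

```text
t: 23.6
eef_pos: [603.2, 80.3, 217.0]
tool_rot: [-180.0, 0.0, -176.9]
wrist_force: [0.5, 0.4, -3.5]
width: 28.8
```

Run:
```python
from vis import *
f=arm.grab_frame("side"); cv2.imwrite("pics/c2.png",cv2.resize(f[60:310,290:540,::-1],None,fx=2.4,fy=2.4))
s=arm.state(); print(s["eef_pos"].round(1),s["tool_rot"].round(1),s["wrist_force"].round(1))
```

```text
[603.2  80.4 217. ] [-180.     0.  -176.9] [-0.5  1.2 -3.3]
```

View pics/c2.png

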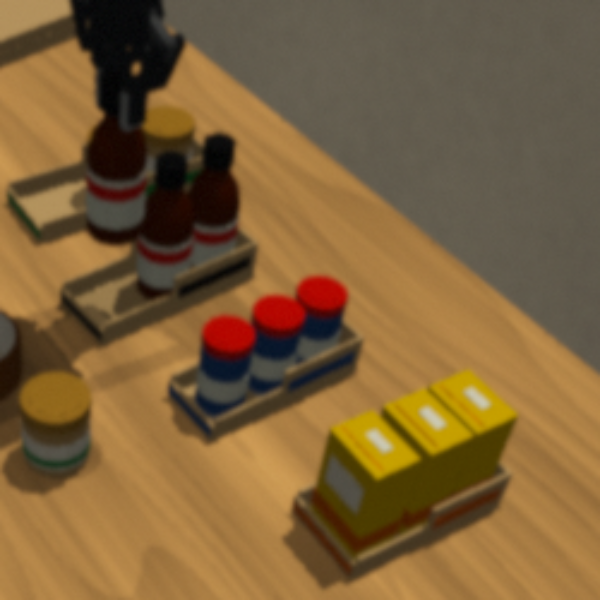

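The tin (crop 228,365) and carton (365,470) stand in their places, and the bottle hangs upright at (117,180). Lower the bottle.

Request:
{"method": "servo_tool", "body": {"commands": [{"xyz": [0,0,-6],"turn": 0},{"xyz": [0,0,-14],"turn": 0},{"xyz": [0,0,-20],"turn": 0},{"xyz": [0,0,-20],"turn": 0},{"xyz": [0,0,-15],"turn": 0},{"xyz": [0,0,-9],"turn": 0},{"xyz": [0,0,-5],"turn": 0},{"xyz": [0,0,-3],"turn": 0}]}}

```text
t: 24.45
eef_pos: [603.5, 81.0, 124.7]
tool_rot: [-180.0, 0.0, -176.8]
wrist_force: [0.4, 0.6, -3.0]
width: 28.6
```

Request:
{"method": "servo_tool", "body": {"commands": [{"xyz": [0,0,-2],"turn": 0},{"xyz": [0,0,-1],"turn": 0},{"xyz": [0,0,-1],"turn": 0},{"xyz": [0,0,-0.5],"turn": 0},{"xyz": [0,0,0],"turn": 0},{"xyz": [0,0,0],"turn": 0},{"xyz": [0,0,0],"turn": 0},{"xyz": [0,0,0],"turn": 0}]}}

```text
t: 25.25
eef_pos: [603.4, 81.1, 120.4]
tool_rot: [-180.0, 0.0, -176.8]
wrist_force: [0.4, -0.1, -3.5]
width: 28.7
```

Request:
{"method": "servo_tool", "body": {"commands": [{"xyz": [0,0,-0.5],"turn": 0},{"xyz": [0,0,-0.5],"turn": 0},{"xyz": [0,0,0],"turn": 0},{"xyz": [0,0,0],"turn": 0},{"xyz": [0,0,0],"turn": 0},{"xyz": [0,0,0],"turn": 0},{"xyz": [0,0,0],"turn": 0},{"xyz": [0,0,0],"turn": 0}]}}

```text
t: 26.05
eef_pos: [603.8, 81.2, 120.3]
tool_rot: [-180.0, 0.1, -176.8]
wrist_force: [-2.0, 0.6, 6.2]
width: 28.6
```

Request:
{"method": "servo_tool", "body": {"commands": [{"xyz": [0,0,0],"turn": 0},{"xyz": [0,0,0],"turn": 0},{"xyz": [0,0,0],"turn": 0},{"xyz": [0,0,0],"turn": 0},{"xyz": [0,0,0],"turn": 0},{"xyz": [0,0,0],"turn": 0},{"xyz": [0,0,6],"turn": 0},{"xyz": [0,0,14],"turn": 0}], "gripper": 0}}

```text
t: 26.85
eef_pos: [602.4, 81.1, 138.8]
tool_rot: [180.0, -0.2, -176.8]
wrist_force: [1.0, 1.0, -0.1]
width: 85.3
```

Request:
{"method": "servo_tool", "body": {"commands": [{"xyz": [0,0,25],"turn": 0},{"xyz": [0,0,30],"turn": 0},{"xyz": [-6,-6,10],"turn": 0},{"xyz": [-16,-16,0],"turn": 0},{"xyz": [-24,-24,0],"turn": 0},{"xyz": [-24,-24,0],"turn": 0},{"xyz": [-24,-24,0],"turn": 0},{"xyz": [-24,-24,0],"turn": 0}]}}

```text
t: 27.65
eef_pos: [483.7, -37.8, 204.3]
tool_rot: [-180.0, -0.0, -176.8]
wrist_force: [0.5, -0.9, 0.5]
width: 85.5
```

Request:
{"method": "servo_tool", "body": {"commands": [{"xyz": [-14,-12,-10],"turn": 0},{"xyz": [-6.3,-6.5,-20],"turn": 0},{"xyz": [0,0,-25],"turn": 0},{"xyz": [0,0,-20],"turn": 0},{"xyz": [0,0,-10],"turn": 0},{"xyz": [0,0,0],"turn": 0},{"xyz": [0,0,0],"turn": 0},{"xyz": [0,0,0],"turn": 0}]}}

```text
t: 28.45
eef_pos: [465.8, -55.6, 120.4]
tool_rot: [-180.0, 0.1, -176.8]
wrist_force: [-0.3, -0.2, -0.2]
width: 85.7
```

Request:
{"method": "servo_tool", "body": {"commands": [{"xyz": [0,0,-10],"turn": 0},{"xyz": [0,0,-20],"turn": 0},{"xyz": [0,0,-20],"turn": 0},{"xyz": [0,0,-16],"turn": 0},{"xyz": [0,0,-10],"turn": 0},{"xyz": [0,0,-6],"turn": 0},{"xyz": [0,0,0],"turn": 0},{"xyz": [0,0,0],"turn": 0}]}}

```text
t: 29.25
eef_pos: [465.5, -55.5, 37.7]
tool_rot: [-180.0, 0.0, -176.8]
wrist_force: [0.1, -0.4, 0.6]
width: 85.1
```

Request:
{"method": "servo_tool", "body": {"commands": [{"xyz": [0,0,0],"turn": 0},{"xyz": [0,0,0],"turn": 0},{"xyz": [0,0,0],"turn": 0},{"xyz": [0,0,0],"turn": 0},{"xyz": [0,0,0],"turn": 0},{"xyz": [0,0,0],"turn": 0},{"xyz": [0,0,0],"turn": 0},{"xyz": [0,0,0],"turn": 0}], "gripper": 1, "force": 50}}

```text
t: 30.05
eef_pos: [465.6, -55.6, 38.2]
tool_rot: [-180.0, 0.1, -176.8]
wrist_force: [-0.7, 0.1, 5.1]
width: 58.4
```

Request:
{"method": "servo_tool", "body": {"commands": [{"xyz": [0,0,8],"turn": 0},{"xyz": [0,0,20],"turn": 0},{"xyz": [0,0,26],"turn": 0},{"xyz": [0,0,28],"turn": 0},{"xyz": [0,0,28],"turn": 0},{"xyz": [0,0,28],"turn": 0},{"xyz": [0,0,22],"turn": 0},{"xyz": [4,7,10],"turn": 0}]}}

```text
t: 30.85
eef_pos: [469.5, -48.9, 209.6]
tool_rot: [-179.9, 0.2, -176.9]
wrist_force: [0.7, -0.5, -3.2]
width: 58.9
```

Request:
{"method": "servo_tool", "body": {"commands": [{"xyz": [8,15,0],"turn": -0.01},{"xyz": [13,24,0],"turn": -0.01},{"xyz": [15,27,0],"turn": -0.01},{"xyz": [15,27,0],"turn": -0.01},{"xyz": [15,27,0],"turn": -0.01},{"xyz": [15,27,0],"turn": -0.01},{"xyz": [15,27,0],"turn": -0.01},{"xyz": [15,27,0],"turn": -0.01}]}}

```text
t: 31.65
eef_pos: [579.7, 154.5, 206.0]
tool_rot: [-180.0, -0.1, 178.6]
wrist_force: [-0.1, -0.2, -3.2]
width: 59.1
```

Request:
{"method": "servo_tool", "body": {"commands": [{"xyz": [15,27,0],"turn": -0.01},{"xyz": [15,26,0],"turn": 0},{"xyz": [12,20,0],"turn": 0},{"xyz": [8,14,0],"turn": 0},{"xyz": [3,5.3,0],"turn": 0},{"xyz": [0,0,0],"turn": 0},{"xyz": [0,0,0],"turn": 0},{"xyz": [0,0,0],"turn": 0}]}}

```text
t: 32.45
eef_pos: [632.6, 244.1, 207.2]
tool_rot: [-180.0, -0.0, 178.0]
wrist_force: [-0.1, -0.1, -2.8]
width: 58.3
```

Request:
{"method": "servo_tool", "body": {"commands": [{"xyz": [0,0,-8],"turn": 0},{"xyz": [0,0,-20],"turn": 0},{"xyz": [0,0,-26],"turn": 0},{"xyz": [0,0,-26],"turn": 0},{"xyz": [0,0,-22],"turn": 0},{"xyz": [0,0,-12],"turn": 0},{"xyz": [0,0,-6],"turn": 0},{"xyz": [0,0,0],"turn": 0}]}}

```text
t: 33.25
eef_pos: [632.9, 244.6, 86.8]
tool_rot: [-180.0, -0.0, 178.0]
wrist_force: [0.1, -0.1, -2.9]
width: 58.7
```

Run:
```python
from vis import *
f=arm.grab_frame("side"); cv2.imwrite("pics/c3.png",cv2.resize(f[50:210,260:460,::-1],None,fx=3,fy=3))
s=arm.state(); print(s["eef_pos"].round(1),s["tool_rot"].round(1),s["wrist_force"].round(1))
```

```text
[633.4 244.8  87.9] [180.   0. 178.] [-0.3 -0.9 -3.6]
```

View pics/c3.png

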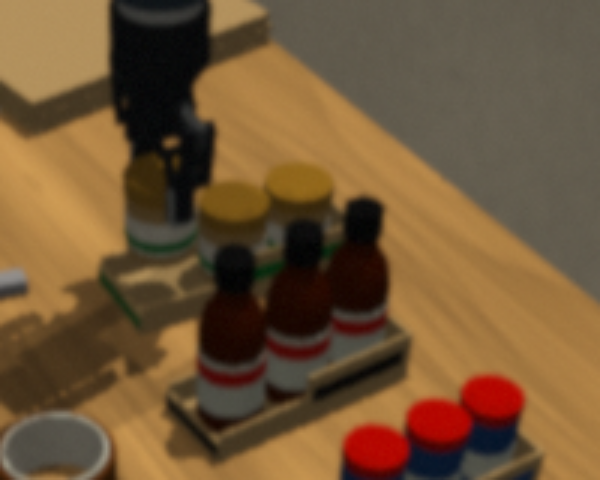

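The bottle stands upright in its place (crop 232,340), and the jar hangs straight above its tray (160,210). Lower the jar.

Request:
{"method": "servo_tool", "body": {"commands": [{"xyz": [0,0,-8],"turn": 0},{"xyz": [0,0,-12],"turn": 0},{"xyz": [0,0,-11],"turn": 0},{"xyz": [0,0,-7],"turn": 0},{"xyz": [0,0,-4],"turn": 0},{"xyz": [0,0,-2],"turn": 0},{"xyz": [0,0,-1],"turn": 0},{"xyz": [0,0,0],"turn": 0}]}}

```text
t: 34.1
eef_pos: [633.3, 245.0, 42.5]
tool_rot: [180.0, 0.0, 178.0]
wrist_force: [-0.0, -0.4, -3.0]
width: 58.4
```

Request:
{"method": "servo_tool", "body": {"commands": [{"xyz": [0,0,-0.5],"turn": 0},{"xyz": [0,0,-0.5],"turn": 0},{"xyz": [0,0,-0.5],"turn": 0},{"xyz": [0,0,0],"turn": 0},{"xyz": [0,0,0],"turn": 0},{"xyz": [0,0,0],"turn": 0},{"xyz": [0,0,0],"turn": 0},{"xyz": [0,0,0],"turn": 0}]}}

```text
t: 34.9
eef_pos: [633.3, 245.0, 41.3]
tool_rot: [180.0, 0.0, 178.0]
wrist_force: [-0.8, -0.7, 2.8]
width: 58.9
```

Contact made. Release, lift and move back toward the base, clear of everything.

Request:
{"method": "servo_tool", "body": {"commands": [{"xyz": [0,0,0],"turn": 0},{"xyz": [0,0,0],"turn": 0},{"xyz": [0,0,0],"turn": 0},{"xyz": [0,0,0],"turn": 0},{"xyz": [0,0,0],"turn": 0},{"xyz": [0,0,0],"turn": 0},{"xyz": [0,0,6],"turn": 0},{"xyz": [0,0,14],"turn": 0}], "gripper": 0}}

```text
t: 35.7
eef_pos: [632.0, 244.7, 60.1]
tool_rot: [-180.0, -0.2, 178.0]
wrist_force: [-0.8, -0.4, -0.0]
width: 85.2
```

Request:
{"method": "servo_tool", "body": {"commands": [{"xyz": [0,0,25],"turn": 0},{"xyz": [0,0,30],"turn": 0},{"xyz": [0,0,30],"turn": 0},{"xyz": [0,0,30],"turn": 0},{"xyz": [0,0,25],"turn": 0},{"xyz": [-15,0,10],"turn": 0},{"xyz": [-30,0,0],"turn": 0},{"xyz": [-35,0,0],"turn": 0}]}}

```text
t: 36.5
eef_pos: [553.3, 244.8, 212.7]
tool_rot: [180.0, 0.2, 178.0]
wrist_force: [-1.3, 0.5, 0.2]
width: 85.9
```

Request:
{"method": "servo_tool", "body": {"commands": [{"xyz": [-35,0,0],"turn": 0},{"xyz": [-35,0,0],"turn": 0},{"xyz": [-35,0,0],"turn": 0},{"xyz": [-35,0,0],"turn": 0},{"xyz": [-30,0,0],"turn": 0},{"xyz": [-15,0,0],"turn": 0},{"xyz": [0,0,0],"turn": 0},{"xyz": [0,0,0],"turn": 0}]}}

```text
t: 37.3
eef_pos: [369.4, 245.2, 211.8]
tool_rot: [180.0, 0.2, 178.0]
wrist_force: [0.4, -0.2, 0.1]
width: 85.3
```

```bash
cat > fin.py <<'E'
from vis import *
T=dict(jar=(633.4,244.8),bottle=(603.5,80.5),tin=(622.3,-76.5),carton=(635.6,-248.8))
F={n:arm.grab_frame(n) for n in CI}
cv2.imwrite("pics/f_top.png",F["top"][:,:,::-1]); cv2.imwrite("pics/f_side.png",cv2.resize(F["side"][50:350,200:600,::-1],None,fx=2,fy=2))
for k,(x,y) in T.items():
    for n in CI:
        c=proj(n,np.array([[x,y,40.]]))[0]
        for d in arm.outline_of(k,n):
            b=d["box"]
            if b[0]-4<c[0]<b[2]+4 and b[1]-4<c[1]<b[3]+4:
                q,e,a=fit(k,{n:d["mask"].astype(float)},(x,y,0),k=="carton",3)
                print(k,n,round(d["confidence"],2),"off",round(float(q[0]-x),1),round(float(q[1]-y),1),"yaw",float(q[2]),"err",e,"/",a); break
for t in("tape_roll","cutter"):
    print(t,[(round(d["confidence"],2),d["box"]) for d in arm.outline_of(t,"top")][:1])
s=arm.state(); print(s["t"],s["eef_pos"].round(1),s["width"])
E
python3 fin.py
```

```text
jar top 0.63 off -1.4 -0.1 yaw 0.0 err 84.0 / 772
jar side 0.55 off 2.8 5.7 yaw 0.0 err 184.0 / 630
bottle top 0.93 off -0.5 1.1 yaw 0.0 err 37.0 / 746
bottle side 0.57 off 2.3 3.9 yaw 0.0 err 118.0 / 1211
tin top 0.97 off 0.1 1.1 yaw 0.0 err 31.0 / 556
tin side 0.75 off 1.3 1.2 yaw 0.0 err 113.0 / 798
carton top 0.76 off -1.7 1.4 yaw -3.8 err 60.0 / 926
carton side 0.88 off 1.1 1.8 yaw -4.3 err 104.0 / 1881
tape_roll [(0.56, [227.5, 231.3, 272.6, 275.2])]
cutter [(0.84, [134.8, 210.3, 154.4, 254.0])]
37.9 [368.1 244.9 210.7] 85.19137054956829
```

View pics/f_top.png

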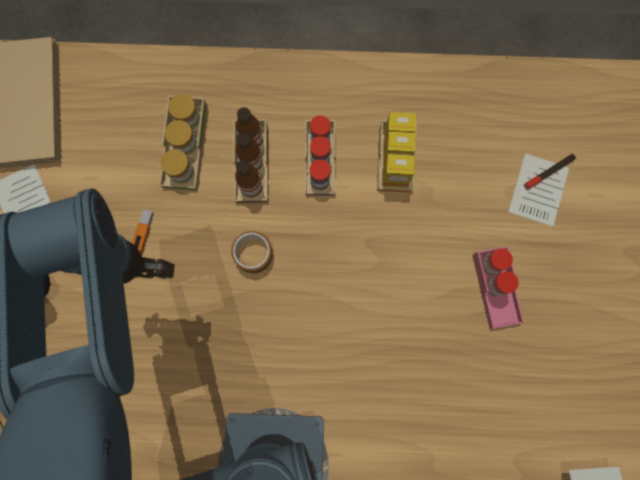

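View pics/f_side.png

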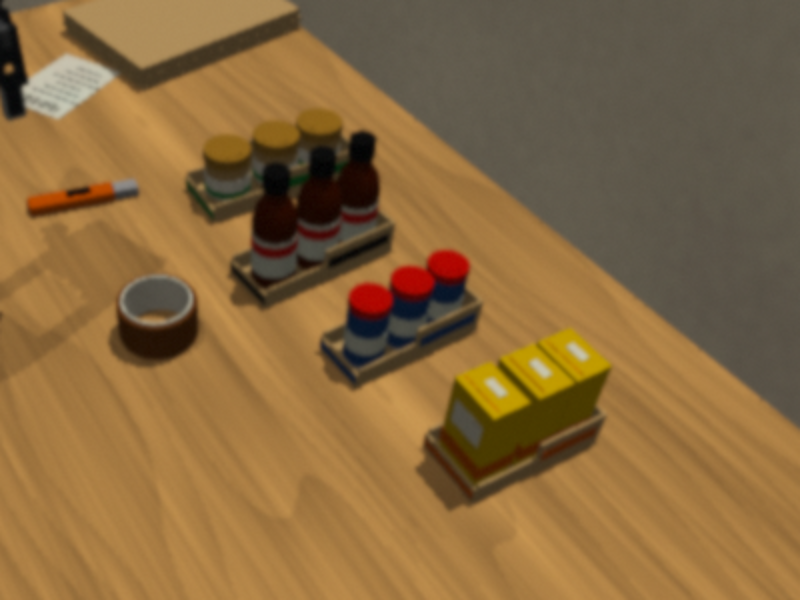

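All four products stand upright in their own trays: top view jar (175,168), bottle (248,178), tin (320,173) and carton (400,168). The tape and cutter lie as before, and the arm touches nothing.

```bash
python3 -c "
from station import arm
print(arm.sign_off())"
```

```text
the job is handed in; nothing more can be done
None
```

I put the carton, tin, bottle and jar one by one into the empty front places of their own trays. Each was set down until I felt light floor contact (about 3–6 N), then released. I signed off at about t = 38 s; `sign_off` gives no verdict.

**Final position checks:**

| Product | Offset from place centre, top camera | Offset, side camera |
|---|---|---|
| Jar | 1.4 mm | 6.4 mm |
| Bottle | 1.2 mm | 4.5 mm |
| Tin | 1.1 mm | 1.8 mm |
| Carton | 2.2 mm | 2.1 mm |

- **Limits:** all of these are within the 13 mm allowed. The carton sits about 3° off square (limit about 17°), and all four look upright.
- **Disagreement:** the side camera puts the jar and bottle farther off than the top camera. The side view of the jar is partly blocked by the bottles, so I trusted the top view there. I take the bottle's gap for partial blocking too, but did not check that.
- **Bystanders:** the tape roll's outline is within about 2 px (roughly 5 mm) of its starting place. The cutter was half hidden by the gripper in the top view, so its outline there was incomplete, but the side picture shows it lying where it was.

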